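# Crank the sample vise shut

### The job

Fit the loose crank all the way down onto the square shaft end of the small vise, without jamming it on by force, and wind it clockwise by its knob until the metal block is held firmly between the jaws; stop as soon as the handle clearly tightens and do not overtighten. Leave the crank on the shaft, move the jaw only with the crank, and do not knock over or shift the beaker and the bottles standing around.

Things in the scene. Friction and masses are not known exactly. Their poses are not given: they have to be found in the camera images.
- vise: Small grey vise bolted to the bench; place and yaw differ each time. Origin on the bench straight below the drive shaft; +x runs along the bed from the gearbox to the fixed jaw. Bed 205 x 84 mm (x -38 to 168 mm), top 18 mm high; bolted lugs reach 65 mm to each side; gearbox 62 x 70 mm, top 59 mm high. Fixed jaw 72 mm high, its clamping face at x = 138 mm.
- shaft_seat (a point): On the upright drive shaft's axis, on top of its 40 mm round collar, 66 mm above the bench; axes as the vise's, not turning with the shaft. Above it stands 24 mm of steel shaft: a 12 x 12 mm square 18 mm tall, then a round nose 9 mm across, 6 mm tall. The square's angle differs each time and is not measured. Clockwise from above closes the jaw, 20 mm a turn.
- jaw_face (a point): Middle of the sliding jaw's clamping face (70 mm wide, 38 mm tall), 48 mm above the bench. Starts 60 to 66 mm from the shaft axis along the vise's x, slides to +x and holds the block from about 102 mm. It is a steel plate on disc springs: once it meets the block it gives way, 18 N per mm, at most 7 mm, while the jaw behind it goes on.
- jaw: The vise's sliding jaw with its sprung plate, 84 mm wide, 72 mm high. Origin at bench level, 14 mm behind the clamping face while the springs are relaxed; axes as the vise's. To turn, the shaft needs 0.2 N m, or 3.3 N at the crank's knob (along its circle), more as the block is squeezed; it stays where it is left.
- crank: Loose steel crank, 0.23 kg, standing upright on its hub. Origin: centre of the hub's underside, +z up, +x along the arm. Hub 26 x 26 mm, 44 mm tall; square socket from below, 13.2 mm wide, 25 mm deep, sides along the crank's x and y. Arm 14 mm wide, z 24 to 34 mm. Grip the hub by its two y faces, above z = 26 mm. Fully home, the hub's underside rests on the shaft's collar.
- crank_hub_top (a point): Centre of the hub's top, 44 mm above the crank's origin; axes as the crank's.
- knob_mid (a point): Middle of the crank's black upright knob, which spins freely on its own axis: 20 mm across, 36 to 74 mm above the crank's origin; this point is 55 mm above it, at x = 60 mm (the winding radius).
- block: Loose aluminium block 36 (along vise x) x 50 x 50 mm, 0.25 kg, standing on the vise bed between the jaws with play. Origin: centre of its underside. 25 N of clamping is enough, over 120 N is too much. 6 to 7 N at the knob (along its circle) clamps with about 50 to 70 N, 9.5 N with 120 N; up to about 60 N stays when the knob is let go.
- beaker: Bystander: glass beaker, 70 mm wide, 75 mm tall, loose. Origin: centre of its underside.
- dropper: Bystander: small dropper bottle, 30 mm wide, 89 mm tall, loose. Origin: centre of its underside.
- amber: Bystander: brown screw-cap bottle, 45 mm wide, 91 mm tall, loose. Origin: centre of its underside.
There are look-alikes about, which are no part of the job. Of the things shaped like the crank, the steel one is meant.

How it is judged:
By the outcome, as a careful person would: the job done as asked, in the order asked, and still so for the second after the job is handed in, with the robot touching nothing.
It also fails if it takes over 72 s, if anything falls off the work surface, if the arm or the gripper's body presses on something with over 40 N, if the wrist force passes 120 N, or if a joint passes its speed limit or range.

### The arm

A 6-joint arm with a two-finger parallel gripper is mounted at the origin on a cart in front of the work surface, level with it; the furniture and walls round the work are solid. World frame = base frame: x ahead of the robot, y to its left, z up, the work surface at z = 0. Lengths are in m, angles in degrees, forces in N, time in s.
With the tool pointing down it reaches from about 0.25 to 0.725 m from the base axis. Payload 9.7 kg.
Tool frame: the origin (TCP) lies midway between the tips of the shut fingers; the grasp point (between the pads) lies 19 mm behind it; z points along the fingers, y is the line along which they close (so a half turn about z gives the same grasp; the last joint's range is limited). The gripper opens to 85 mm and grips with 20 to 120 N. Pads are 22 mm wide; open, the fingers measure 114 mm over their backs; the gripper's body (76 mm by 85 mm) begins 54 mm behind the grasp point. The pads swing forward as they close: fully open they stand 13 mm farther back than shut.
Start: joints at [72.193, 4.979, 10.078, 95.1, 0, 90], TCP at [0.168, 0.524, 0.231] pointing down, gripper open.
Joint ranges: [-179.16, 179.16], [-48.56, 103.87], [-65.8, 70.77], [-126.05, 130.52], [-82.76, 87.17], [-180, 180]. Speed limits (degrees/s): [127.2, 127.2, 147.25, 180, 180, 180].

### API

Orientations are given as [roll, pitch, yaw] about the fixed x, y, z axes, in that order (R = Rz(yaw) Ry(pitch) Rx(roll)).
In Python, from workcell import * gives the robot as it stands.
- The arm moves only by the tool servo_tool, never from a script. Its argument "moves" is a list of rows, each a list of 4 numbers: the shift along the world's x, y, z in cm, then the turn about the world's z in rad. A call has 1 to 20 rows; each row is the pose to reach, as a shift and turn from the pose commanded when the call began; what a row does not reach only later rows make up. A row lasts 1/12 s, in which the tool goes at most 41.7 mm and 7.16 degrees, less where a joint would pass 70% of its speed; a pose out of reach is approached as far as the arm can. A call with a gripper value outside its range is refused whole. "claw" is the closure, from 0 (fully open) to 1 (shut), set as the call begins (left out, the last holds). The fingers move at their own pace and stop on an object; "force" is the grip in N (left out, the last holds). Time passes only in rows, so rows that repeat a pose let the fingers close. It gives the time, the measured TCP pose, the force, the opening and the grip force at its end, in the units of the state.
- get_obs(): the state, without advancing time (a new reading comes with each control period).
- camera(name): name is "side" or "top"; returns the picture (480x640x3 uint8, red, green, blue); there is no depth.
- get_calibration(name): a dict with "fx", "fy", "cx", "cy" (pixels), "k1" (the pictures are not rectified: a ray, as slopes to the right and down, at radius r is drawn at 1 + k1 r^2 times it, then the intrinsics apply), "rvec" (rotation vector, rad) and "tvec" (3), from world to camera coordinates, as OpenCV has them. Camera axes: x right, y down, z forward; pixel columns grow to the right and rows downward; lengths in m; the calibration is good to about 2 mm. A picture is of the moment at which its call begins. get_calibration takes no time and is no camera call.
- job_done(): hands the job in; it is judged then, once.
The state is a dict: "time": time; "q": joint angles; "qd": joint speeds; "joint_efforts": joint torques, N m; "ee_pos": TCP position; "tcp_rot": TCP orientation; "wrist_force": force on the tool from outside, world axes, zero at the start; "torque": the same for the moment, N m; "opening": finger opening in m; "grasp_force": force on a finger pad.
Only numpy, scipy, OpenCV 4.12 (cv2) and the standard library are available. Lean on these libraries where they do the work, as an engineer would, in place of code of your own. Each camera call takes 0.05 s, during which the arm holds its last target. There are 200 camera calls.

## Working session

There is one attempt and no reset: what is moved stays moved. The work goes in short steps, Python scripts to look and compute and a tool call to move; the robot and the scene stay as the last step left them, time stands still between calls to the robot, and variables do not carry over. Pictures are saved under pics/ and viewed, at most 13 in all, crops included, and the job is handed in when it is done.

Besides the shell and the picture viewer there is one more tool, called after "Call:" as a command line: name --pt "numbers of a row" for each row, then --argument value for the rest. servo_tool: Moves the arm, as the interface text tells. Its arguments: {"type":"object","properties":{"moves":{"type":"array","items":{"type":"array","items":{"type":"number"}}},"claw":{"type":"number"},"force":{"type":"number"}},"required":["moves"]}

```bash
mkdir -p pics; cat > h.py <<'E'
from workcell import *
import numpy as np, cv2
def cal(n):
    c=get_calibration(n); R=cv2.Rodrigues(np.array(c["rvec"],float))[0]; return c,R,np.array(c["tvec"],float).ravel()
def ray(n,u,v):
    c,R,t=cal(n); x=(u-c["cx"])/c["fx"]; y=(v-c["cy"])/c["fy"]; a,b=x,y
    for _ in range(20):
        s=1+c["k1"]*(a*a+b*b); a,b=x/s,y/s
    return -R.T@t, R.T@np.array([a,b,1.])
def atz(n,u,v,z):
    o,d=ray(n,u,v); return o+d*(z-o[2])/d[2]
def proj(n,p):
    c,R,t=cal(n); q=R@np.array(p,float)+t; a,b=q[0]/q[2],q[1]/q[2]; s=1+c["k1"]*(a*a+b*b)
    return np.array([c["cx"]+c["fx"]*a*s, c["cy"]+c["fy"]*b*s])
def snap(n,f,crop=None,k=1):
    im=cv2.cvtColor(camera(n),cv2.COLOR_RGB2BGR); cv2.imwrite(f"pics/{f}_full.png",im)
    if crop: x0,y0,x1,y1=crop; im=im[y0:y1,x0:x1]
    if k!=1: im=cv2.resize(im,None,fx=k,fy=k,interpolation=cv2.INTER_CUBIC)
    cv2.imwrite(f"pics/{f}.png",im)
E
python3 - <<'E'
from h import *
snap("top","t0"); snap("side","s0")
for n in("top","side"):
    c,R,t=cal(n); print(n,c["fx"],c["k1"],-R.T@t,R[2])
print(get_obs())
E
```

```text
top 595.2997093859066 -0.021991227657641388 [ 0.44236906 -0.20208723  1.22810653] [ 0.05363464 -0.01546875 -0.99844081]
side 575.047320742997 -0.04359547926667954 [0.72319836 0.74540288 0.49980022] [-0.19800826 -0.89039213 -0.40987143]
{'time': 0.1, 'q': array([ 7.21936656e+01,  5.00763984e+00,  1.00382044e+01,  9.51005940e+01,
       -1.14400960e-04,  9.00017244e+01]), 'qd': array([ 0.01012511, -0.14644901,  0.03249225,  0.02028722, -0.06764888,
        0.03739825]), 'joint_efforts': array([ 2.69493330e-04, -5.21560585e+01,  4.65653694e+01,  1.59085274e-02,
        8.38785724e-06, -1.47667180e-05]), 'ee_pos': array([0.16812398, 0.52344421, 0.23064987]), 'tcp_rot': array([-1.79929971e+02,  1.16508460e-04,  1.62191941e+02]), 'wrist_force': array([-0.04482994, -0.16647304, -0.68168236]), 'torque': array([-0.01690987, -0.01102469,  0.015245  ]), 'grasp_force': 0.0, 'opening': 0.08534007231181309}
```

View pics/t0.png

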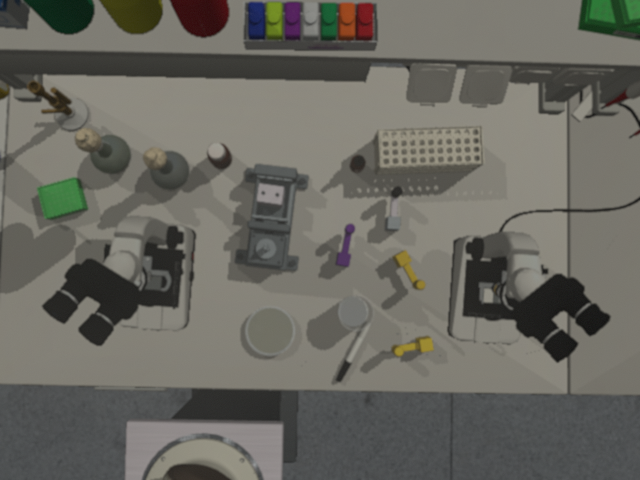

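View pics/s0.png

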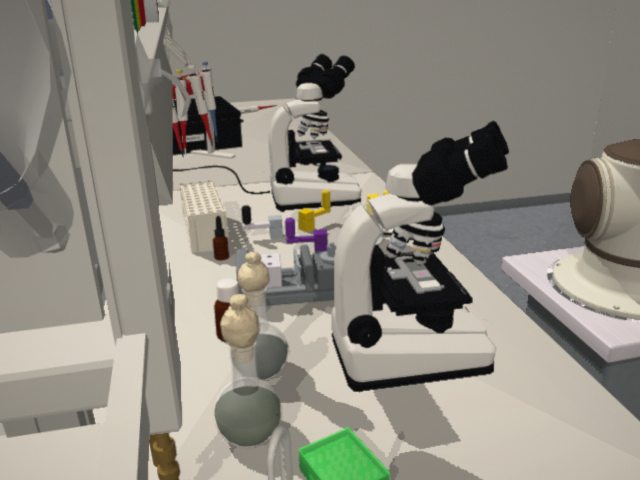

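The top view shows the vise at (272,215) with its shaft near (265,250), and the steel crank with its hub near (393,220) and knob near (397,192). The beaker is near (353,312), the amber bottle at (218,155) and the dropper at (357,163). I'll enlarge this area.

```bash
python3 - <<'E'
from h import *
im=cv2.imread("pics/t0_full.png")
a=cv2.resize(im[150:290,225:325],None,fx=4.2,fy=4.2,interpolation=cv2.INTER_CUBIC)
b=cv2.resize(im[170:240,360:420],None,fx=6,fy=6,interpolation=cv2.INTER_CUBIC)
H=max(a.shape[0],b.shape[0]); o=np.zeros((H,a.shape[1]+b.shape[1],3),np.uint8)
o[:a.shape[0],:a.shape[1]]=a;o[:b.shape[0],a.shape[1]:]=b
o=cv2.convertScaleAbs(o,alpha=1.3,beta=10)
cv2.imwrite("pics/c0.png",o);print(o.shape)
E
```

```text
(588, 780, 3)
```

View pics/c0.png

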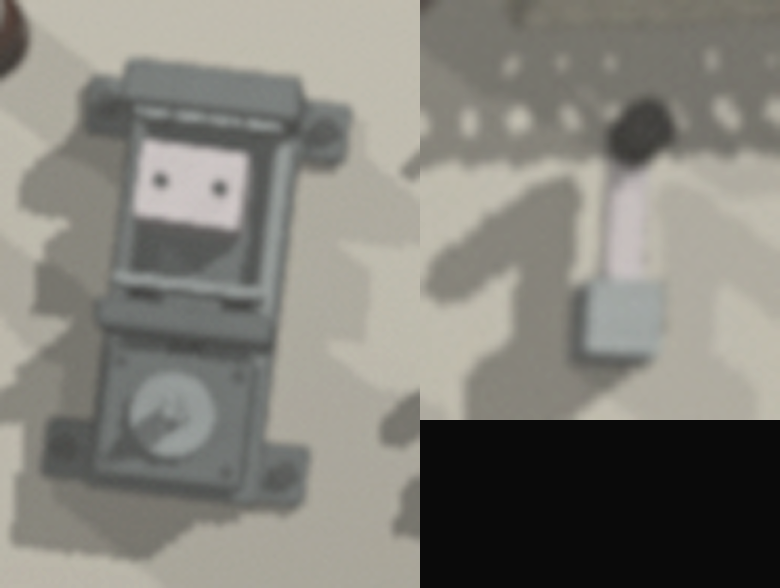

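The enlarged crop shows the collar centre at (172,416), which is full-frame (266,249). The crank hub top is centred at (623,319), or (393.6,223), and the knob top at (643,131), or (397,191.6). The white block sits between the jaws. Next I'll compute positions and take a denoised, magnified view of the shaft square.

```bash
cat >> h.py <<'E'
def tri(u1,u2):
    o1,d1=ray("top",*u1);o2,d2=ray("side",*u2)
    A=np.stack([d1,-d2],1);s=np.linalg.lstsq(A,o2-o1,rcond=None)[0]
    p,q=o1+s[0]*d1,o2+s[1]*d2; return (p+q)/2,np.linalg.norm(p-q)
E
python3 - <<'E'
from h import *
np.set_printoptions(precision=4,suppress=True)
f=lambda X,Y:(225+(X+.5)/4.2-.5,150+(Y+.5)/4.2-.5)
g=lambda X,Y:(360+(X-420+.5)/6-.5,170+(Y+.5)/6-.5)
sh=atz("top",*f(172,416),.066);print("shaft",sh)
hub=atz("top",*g(623,319),.044);kn=atz("top",*g(643,131),.074)
print("hub",hub,"knob",kn,np.linalg.norm((kn-hub)[:2]),np.degrees(np.arctan2(*(kn-hub)[1::-1])))
fj=[atz("top",*f(*p),.072) for p in[(130,60),(302,78),(300,118),(122,100)]]
print("fixedjaw",fj)
c=[atz("top",*f(*p),.059) for p in[(106,345),(268,355),(243,492),(93,480)]];print("gear",np.mean(c,0),c)
blk=[atz("top",*f(*p),.068) for p in[(140,140),(249,152),(240,230),(133,215)]];print("block",np.mean(blk,0))
print("base px",proj("top",[0,0,0.0]),"tcp",proj("top",[.168,.524,.231]))
print("scope eyepiece",tri((62,305),(490,135)),tri((95,330),(497,150)))
print("scope arm top",tri((130,228),(405,180)))
print("scope base corner", atz("top",190,225,.03),atz("top",188,325,.03),atz("top",120,325,.03))
for n,p in dict(beaker=(353,318),dish=(270,330),amber=(222,160),drop=(357,163)).items(): print(n,atz("top",*p,.05))
print("side shaft px",proj("side",sh),proj("side",sh+[0,0,.024]))
im=np.mean([camera("top").astype(float) for _ in range(12)],0)[...,::-1]
x,y=266,249
a=im[y-18:y+19,x-18:x+19]; a=cv2.resize(a,None,fx=14,fy=14,interpolation=cv2.INTER_CUBIC)
a=np.clip((a-a.min())*255/(a.max()-a.min()),0,255)
ii=np.mean([camera("side").astype(float) for _ in range(8)],0)[...,::-1]
u,v=proj("side",sh+[0,0,.012]).astype(int); b=cv2.resize(ii[v-30:v+31,u-30:u+15],None,fx=6,fy=6,interpolation=cv2.INTER_CUBIC);print(u,v)
o=np.zeros((518,518+b.shape[1],3));o[:a.shape[0],:518]=a;o[:b.shape[0],518:]=np.clip(b,0,255);o=o[:,:800]
cv2.imwrite("pics/c1.png",o)
E
```

```text
shaft [ 0.5032 -0.1221  0.066 ]
hub [ 0.5619 -0.3748  0.044 ] knob [ 0.6206 -0.3761  0.074 ] 0.05870661759697812 -1.310308471508219
fixedjaw [array([ 0.6687, -0.0987,  0.072 ]), array([ 0.6621, -0.179 ,  0.072 ]), array([ 0.6432, -0.1785,  0.072 ]), array([ 0.6498, -0.0954,  0.072 ])]
gear [ 0.5028 -0.1242  0.059 ] [array([ 0.5362, -0.0899,  0.059 ]), array([ 0.5332, -0.1658,  0.059 ]), array([ 0.4688, -0.1556,  0.059 ]), array([ 0.4729, -0.0855,  0.059 ])]
block [ 0.6116 -0.1281  0.068 ]
base px [201.3574 497.3159] tcp [-136.4679  437.1753]
scope eyepiece (array([0.3938, 0.1638, 0.3341]), np.float64(0.010448840736062141)) (array([0.3566, 0.123 , 0.303 ]), np.float64(0.006859217383079833))
scope arm top (array([0.4935, 0.0946, 0.2681]), np.float64(0.05990312460925274))
scope base corner [0.5496 0.0338 0.03  ] [0.3491 0.0314 0.03  ] [0.3462 0.1671 0.03  ]
beaker [ 0.3709 -0.2966  0.05  ]
dish [ 0.3442 -0.1337  0.05  ]
amber [ 0.6793 -0.0296  0.05  ]
drop [ 0.6797 -0.2992  0.05  ]
side shaft px [331.5284 253.4287] [331.4062 240.8028]
331 247[ WARN:0@28.850] global loadsave.cpp:1063 imwrite_ Unsupported depth image for selected encoder is fallbacked to CV_8U.
```

View pics/c1.png

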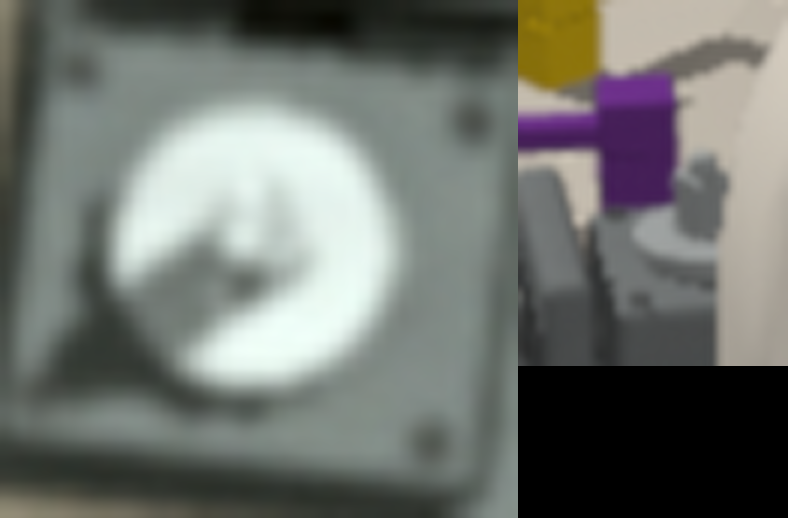

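Call:
servo_tool --pt "0 0 4 -0.12" --pt "0 0 8 -0.24" --pt "0 0 12 -0.36" --pt "0 0 16 -0.48" --pt "0 0 20 -0.6" --pt "1 -3 22 -0.72" --pt "2.5 -6.5 22 -0.84" --pt "4 -10 22 -0.96" --pt "5.5 -13.5 22 -1.08" --pt "7 -17 22 -1.2" --pt "8.5 -20.5 22 -1.32" --pt "10 -24 22 -1.44" --pt "11.5 -27.5 22 -1.56" --pt "13 -31 22 -1.68" --pt "14 -34.5 22 -1.8" --pt "15 -38 22 -1.92" --pt "16 -41.5 22 -2.04" --pt "17 -45 22 -2.16" --pt "18 -48.5 22 -2.28" --pt "19 -52 22 -2.4" --claw 0

```text
time: 2.77
ee_pos: [0.358, 0.0018, 0.4516]
tcp_rot: [180.0, -0.1, 24.3]
wrist_force: [0.6, 0.1, 0.6]
opening: 0.0856
grasp_force: 0.0
```

```bash
python3 - <<'E'
from h import *
np.set_printoptions(precision=4,suppress=True)
o=get_obs();print(o["ee_pos"],o["tcp_rot"],o["q"],o["time"])
im=cv2.cvtColor(cv2.imread("pics/t0_full.png"),cv2.COLOR_BGR2GRAY)
# collar circle fit: radial gradient minima
c=np.array([265.8,248.3]);from scipy.optimize import least_squares
g=im.astype(np.float32)
for it in range(3):
    P=[]
    for a in np.radians(np.arange(0,360,5)):
        r=np.arange(7,14,.1);x=c[0]+r*np.cos(a);y=c[1]+r*np.sin(a)
        s=cv2.remap(g,x.astype(np.float32)[None],y.astype(np.float32)[None],cv2.INTER_CUBIC)[0];d=np.gradient(cv2.GaussianBlur(s[None],(0,0),5)[0])
        i=d.argmin()
        if -d[i]>.5: P.append([x[i],y[i]])
    P=np.array(P);f=least_squares(lambda p:np.hypot(*(P-p[:2]).T)-p[2],[*c,10],loss="soft_l1",f_scale=.3);c=f.x[:2]
print(f.x,len(P),atz("top",*c,.066))
E
```

```text
[0.358  0.0018 0.4516] [179.9772  -0.0539  24.3413] [  0.2836  -8.6546  23.3509 121.947    0.0012 155.9423] 2.7667
[265.5092 248.1841   9.9956] 72 [ 0.5042 -0.1219  0.066 ]
```

Call:
servo_tool --pt "2 -3.5 0 -0.1" --pt "4 -7 0 -0.2" --pt "6 -10.5 0 -0.3" --pt "8 -14 0 -0.4" --pt "10 -17.5 -1 -0.45" --pt "12 -21 -3 -0.45" --pt "14 -24 -5 -0.45" --pt "16 -27 -7 -0.45" --pt "17.5 -30 -9.5 -0.45" --pt "19 -33 -12 -0.45" --pt "20 -35.5 -15 -0.45" --pt "20.4 -37.2 -18.5 -0.45" --pt "20.4 -37.9 -22 -0.45" --pt "20.4 -37.9 -26 -0.45" --pt "20.4 -37.9 -30 -0.45" --pt "20.4 -37.9 -32 -0.45" --pt "20.4 -37.9 -32 -0.45" --pt "20.4 -37.9 -32 -0.45"

```text
time: 4.27
ee_pos: [0.5617, -0.375, 0.1309]
tcp_rot: [-179.9, 0.1, -1.1]
wrist_force: [0.6, -0.3, 1.5]
opening: 0.0856
grasp_force: 0.0
```

```bash
python3 - <<'E'
from h import *
np.set_printoptions(precision=4,suppress=True)
o=get_obs();print(o["ee_pos"],o["tcp_rot"],o["q"],o["wrist_force"])
snap("side","s1",(180,160,340,280),5)
E
```

```text
[ 0.5617 -0.375   0.1309] [-179.9397    0.0928   -1.1028] [-33.7307  21.8407  18.9897  87.2596   0.0008 147.3722] [ 0.6079 -0.2701  1.4885]
```

View pics/s1.png

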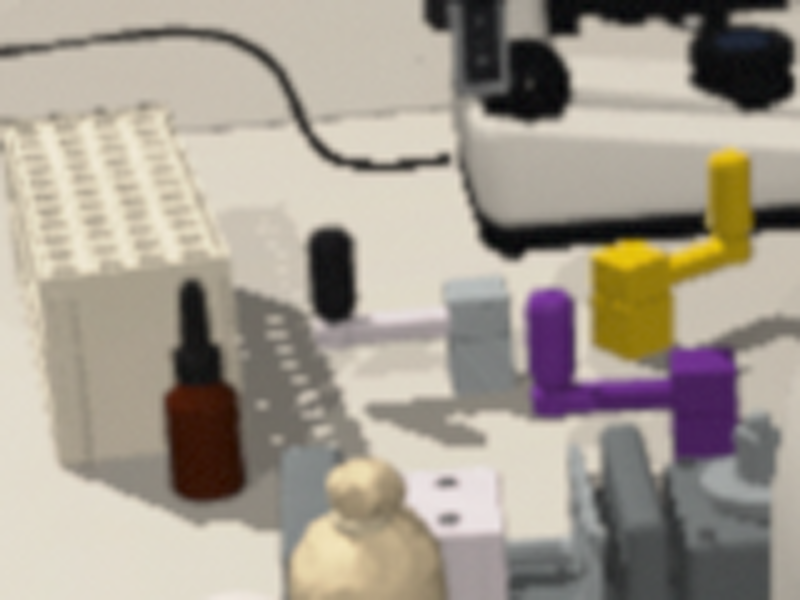

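The side view shows the crank clear under the gripper: hub top at crop (477,290), knob at (332,270), with the purple decoy well apart. I'll descend and grip.

```bash
python3 - <<'E'
from h import *
np.set_printoptions(precision=4,suppress=True)
print(proj("side",[.5619,-.3748,.044]), "seen",180+477/5,160+290/5)
print(tri((393.4,222.8),(180+477/5,160+292/5)), tri((396.8,191.5),(180+331/5,160+233/5)))
E
```

```text
[274.8938 215.7291] seen 275.4 218.0
(array([ 0.5617, -0.3755,  0.0377]), np.float64(0.0014138422776011814)) (array([ 0.6209, -0.3767,  0.0703]), np.float64(0.0002505052518063116))
```

Call:
servo_tool --pt "0 0 -3 0" --pt "0 0 -6 0" --pt "0 0 -8 0" --pt "0 0 -9.5 0" --pt "0 0 -10.3 0" --pt "0 0 -10.3 0" --pt "0 0 -10.3 0"

```text
time: 4.9
ee_pos: [0.5631, -0.3759, 0.0304]
tcp_rot: [179.9, -0.1, -1.1]
wrist_force: [-0.1, 0.4, 1.2]
opening: 0.0856
grasp_force: 0.0
```

Call:
servo_tool --pt "0 0 0 0" --pt "0 0 0 0" --pt "0 0 0 0" --pt "0 0 0 0" --pt "0 0 0 0" --pt "0 0 0 0" --pt "0 0 0 0" --pt "0 0 0 0" --claw 1 --force 50

```text
time: 5.57
ee_pos: [0.5623, -0.3755, 0.0289]
tcp_rot: [180.0, -0.0, -1.1]
wrist_force: [-1.2, 1.4, 5.2]
opening: 0.0249
grasp_force: 49.7
```

Call:
servo_tool --pt "0 0 1 0" --pt "0 0 3 0" --pt "0 0 6 0" --pt "0 0 9 0" --pt "0 0 12 0" --pt "0 0 14 0" --pt "0 0 14 0" --pt "0 0 14 0"

```text
time: 6.23
ee_pos: [0.5626, -0.3756, 0.1691]
tcp_rot: [180.0, -0.1, -1.1]
wrist_force: [0.6, -0.5, -3.3]
opening: 0.0247
grasp_force: 49.6
```

```bash
python3 - <<'E'
from h import *
S=np.array([.5042,-.1219])
T=cv2.imread("pics/t0_full.png")
av=np.mean([camera("side").astype(float) for _ in range(6)],0)[...,::-1].astype(np.uint8)
at=np.mean([camera("top").astype(float) for _ in range(6)],0)[...,::-1].astype(np.uint8)
def tile(n,im,x0,y0,w,h,k,ang):
    a=cv2.resize(im[y0:y0+h,x0:x0+w],None,fx=k,fy=k,interpolation=cv2.INTER_CUBIC)
    a=cv2.normalize(a,None,0,255,cv2.NORM_MINMAX)
    if ang is not None:
        for z in(.066,.084):
            P=np.array([proj(n,[*(S+.012/2**.5*np.array([np.cos(t),np.sin(t)])),z]) for t in np.radians(ang+45+90*np.arange(4))])
            cv2.polylines(a,[np.int32(((P-[x0,y0]+.5)*k-.5)*16)],True,(0,0,255) if z>.07 else (0,200,0),1,cv2.LINE_AA,4)
    return a
rows=[]
for n,im,x0,y0,w,h,k in(("top",at,255,238,22,20,9),("side",av,320,234,22,26,9)):
    rows.append(np.hstack([tile(n,im,x0,y0,w,h,k,a) for a in(None,20,35,50)]))
o=np.vstack(rows);print(o.shape);cv2.imwrite("pics/c2.png",o)
E
```

```text
(414, 792, 3)
```

View pics/c2.png

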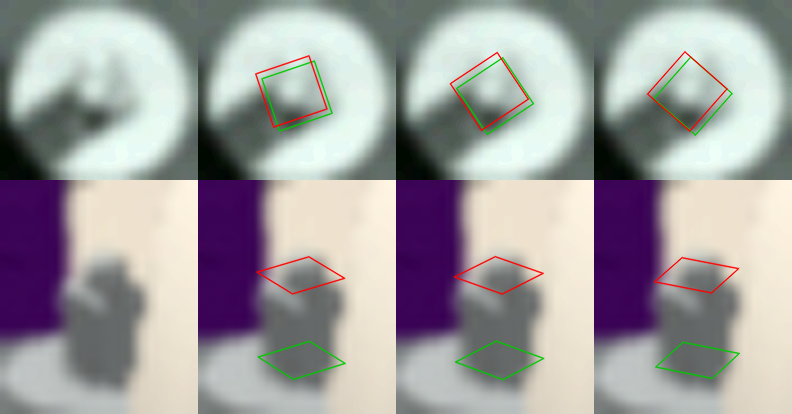

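```bash
python3 - <<'E'
from h import *
import itertools
S=np.array([.5042,-.1219]);k=4;x0,y0,w,h=322,236,18,24
av=np.mean([camera("side").astype(float) for _ in range(12)],0)
I=cv2.resize(av[y0:y0+h,x0:x0+w],None,fx=k,fy=k,interpolation=cv2.INTER_LINEAR)
cam=-cal("side")[1].T@cal("side")[2]
def poly(P,d): return np.int32(((np.array(P)-[x0,y0]+d+.5)*k-.5)*16)
def score(ang,d):
    L=np.zeros(I.shape[:2],np.uint8)
    C=[S+.012/2**.5*np.array([np.cos(t),np.sin(t)]) for t in np.radians(ang+45+90*np.arange(4))]
    pb=[proj("side",[*c,.066]) for c in C];pt=[proj("side",[*c,.084]) for c in C]
    hull=cv2.convexHull(poly(pb+pt,d)); big=np.zeros_like(L);cv2.fillPoly(big,[hull],1,shift=4)
    ring=cv2.dilate(big,np.ones((9,9)))-big
    xs=np.arange(L.shape[1])[None]*np.ones((L.shape[0],1)); 
    u,v=(np.mean(pt,0)-[x0,y0]+d)*k
    ys=np.arange(L.shape[0])[:,None]*np.ones((1,L.shape[1]))
    L[(ring>0)&(xs>u)&(ys>v)&(ys<v+8*k)]=1   # right background
    L[(ring>0)&(ys>v+9.5*k)]=2               # collar in front
    n=3
    for i in range(4):
        j=(i+1)%4; m=(C[i]+C[j])/2-S
        if m@(cam[:2]-(C[i]+C[j])/2)>0:
            cv2.fillPoly(L,[poly([pb[i],pb[j],pt[j],pt[i]],d)],n,shift=4);n+=1
    cv2.fillPoly(L,[poly(pt,d)],n,shift=4)
    N=[[*(S+.0045*np.array([np.cos(t),np.sin(t)])),z] for t in np.radians(range(0,360,30)) for z in(.084,.09)]
    cv2.fillPoly(L,[cv2.convexHull(poly([proj("side",q) for q in N],d))],n+1,shift=4)
    e=0;N=0;M={}
    for l in range(1,n+1):
        p=I[L==l]
        if len(p): m=np.median(p,0);e+=np.minimum(np.abs(p-m).sum(1),120).sum();N+=len(p);M[l]=m.round()
    return e/N,M
for a in range(0,90,5):
    b=min(((score(a,np.array([du,dv])),du,dv) for du in np.arange(-1,1.6,.25) for dv in np.arange(.5,3.1,.25)),key=lambda t:t[0][0])
    print(a,round(b[0][0],2),b[1:],[list(map(int,v)) for v in b[0][1].values()] if a%15==0 else "")
a=cv2.normalize(cv2.resize(av[y0-2:y0+h,x0-2:x0+w],None,fx=20,fy=20,interpolation=cv2.INTER_CUBIC),None,0,255,cv2.NORM_MINMAX)
cv2.imwrite("pics/c3.png",a[...,::-1].astype(np.uint8))
E
```

```text
Traceback (most recent call last):
  File "h.py", line 13, in proj
    c,R,t=cal(n); q=R@np.array(p,float)+t; a,b=q[0]/q[2],q[1]/q[2]; s=1+c["k1"]*(a*a+b*b)
          ~~~^^^
  File "h.py", line 4, in cal
    c=get_calibration(n); R=cv2.Rodrigues(np.array(c["rvec"],float))[0]; return c,R,np.array(c["tvec"],float).ravel()
ValueError: time passes only in moves, steps and waits
```

```bash
sed -i 's/^def cal(n):/from functools import lru_cache\n@lru_cache(None)\ndef cal(n):/' h.py; cat > fit.py <<'E'
from h import *
S=np.array([.5042,-.1219]);k=4;x0,y0,w,h=322,236,18,24
av=np.mean([camera("side").astype(float) for _ in range(12)],0)
I=cv2.resize(av[y0:y0+h,x0:x0+w],None,fx=k,fy=k,interpolation=cv2.INTER_LINEAR)
cam=-cal("side")[1].T@cal("side")[2]
def poly(P,d): return np.int32(((np.array(P)-[x0,y0]+d+.5)*k-.5)*16)
def score(ang,d):
    L=np.zeros(I.shape[:2],np.uint8)
    C=[S+.012/2**.5*np.array([np.cos(t),np.sin(t)]) for t in np.radians(ang+45+90*np.arange(4))]
    pb=[proj("side",[*c,.066]) for c in C];pt=[proj("side",[*c,.084]) for c in C]
    hull=cv2.convexHull(poly(pb+pt,d)); big=np.zeros_like(L);cv2.fillPoly(big,[hull],1,shift=4)
    ring=cv2.dilate(big,np.ones((9,9)))-big
    ys,xs=np.indices(L.shape); u,v=(np.mean(pt,0)-[x0,y0]+d)*k
    L[(ring>0)&(xs>u)&(ys>v)&(ys<v+8*k)]=1
    L[(ring>0)&(ys>v+9.5*k)]=2
    n=3
    for i in range(4):
        j=(i+1)%4; m=(C[i]+C[j])/2-S
        if m@(cam[:2]-(C[i]+C[j])/2)>0:
            cv2.fillPoly(L,[poly([pb[i],pb[j],pt[j],pt[i]],d)],n,shift=4);n+=1
    cv2.fillPoly(L,[poly(pt,d)],n,shift=4)
    N=[[*(S+.0045*np.array([np.cos(t),np.sin(t)])),z] for t in np.radians(range(0,360,30)) for z in(.084,.09)]
    cv2.fillPoly(L,[cv2.convexHull(poly([proj("side",q) for q in N],d))],n+1,shift=4)
    e=0;N=0;M={}
    for l in range(1,n+1):
        p=I[L==l]
        if len(p): m=np.median(p,0);e+=np.minimum(np.abs(p-m).sum(1),120).sum();N+=len(p);M[l]=m.round()
    return e/N,M
for a in range(0,90,5):
    b=min(((score(a,np.array([du,dv])),du,dv) for du in np.arange(-.5,1.6,.5) for dv in np.arange(.5,3.1,.5)),key=lambda t:t[0][0])
    print(a,round(b[0][0],2),b[1:],[list(map(int,v)) for v in b[0][1].values()] if a%15==0 else "")
a=cv2.normalize(cv2.resize(av[y0-2:y0+h,x0-2:x0+w],None,fx=20,fy=20,interpolation=cv2.INTER_CUBIC),None,0,255,cv2.NORM_MINMAX)
cv2.imwrite("pics/c3.png",a[...,::-1].astype(np.uint8))
E
time python3 fit.py
```

```text
0 28.48 (np.float64(-0.5), np.float64(1.0)) [[151, 148, 141], [152, 154, 152], [101, 104, 103], [104, 103, 110], [122, 121, 122]]
5 29.1 (np.float64(-0.5), np.float64(1.0)) 
10 30.85 (np.float64(-0.5), np.float64(1.0)) 
15 32.19 (np.float64(-0.5), np.float64(1.0)) [[170, 166, 156], [151, 154, 151], [102, 105, 104], [101, 102, 105], [123, 123, 125]]
20 33.15 (np.float64(-0.5), np.float64(1.0)) 
25 33.46 (np.float64(-0.5), np.float64(1.0)) 
30 33.68 (np.float64(-0.5), np.float64(1.0)) [[176, 170, 160], [152, 154, 151], [104, 106, 105], [100, 102, 103], [124, 123, 125]]
35 33.47 (np.float64(-0.5), np.float64(1.0)) 
40 33.22 (np.float64(-0.5), np.float64(1.0)) 
45 31.08 (np.float64(1.5), np.float64(2.5)) [[192, 185, 173], [159, 162, 160], [174, 169, 159], [101, 103, 103], [120, 121, 120]]
50 28.89 (np.float64(1.5), np.float64(2.0)) 
55 28.06 (np.float64(1.5), np.float64(2.0)) 
60 26.97 (np.float64(1.0), np.float64(1.5)) [[189, 183, 170], [154, 157, 155], [166, 161, 152], [101, 103, 103], [126, 130, 128]]
65 26.47 (np.float64(-0.5), np.float64(1.0)) 
70 24.55 (np.float64(-0.5), np.float64(1.0)) 
75 23.22 (np.float64(-0.5), np.float64(1.0)) [[128, 128, 123], [150, 152, 148], [116, 117, 114], [101, 103, 103], [123, 119, 124]]
80 24.37 (np.float64(-0.5), np.float64(1.0)) 
85 26.42 (np.float64(-0.5), np.float64(1.0)) 
real	0m29.268s
user	0m2.658s
sys	0m0.426s
```

View pics/c3.png

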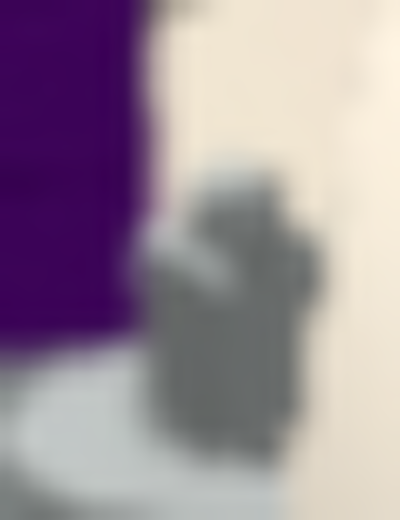

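The crop shows the shaft's square with its lit top strip from (145,240) to (225,290) and a right vertex near (320,270); below that the microscope hides it. Together with the shadow edges in the top view this puts the square at about 28° (mod 90). I'll carry the crank above the shaft at that yaw.

Call:
servo_tool --pt "-0.5 2 1 0.05" --pt "-1.2 5 2 0.12" --pt "-2 8.5 2 0.2" --pt "-3 12 2 0.28" --pt "-3.8 15.5 2 0.36" --pt "-4.6 19 2 0.44" --pt "-5.2 22 2 0.5" --pt "-5.6 24.2 2 0.51" --pt "-5.8 25.3 2 0.51" --pt "-5.8 25.3 2 0.51" --pt "-5.8 25.3 2 0.51" --pt "-5.8 25.3 2 0.51"

```text
time: 9.03
ee_pos: [0.5045, -0.1231, 0.1883]
tcp_rot: [180.0, -0.0, 28.1]
wrist_force: [0.1, -0.2, -2.1]
opening: 0.0247
grasp_force: 49.7
```

```bash
python3 - <<'E'
from h import *
np.set_printoptions(precision=4,suppress=True)
o=get_obs();p=o["ee_pos"];y=np.radians(o["tcp_rot"][2]);print(p,o["tcp_rot"],o["q"],o["wrist_force"],o["opening"])
k=p+[.06*np.cos(y),.06*np.sin(y),.074-.0289];print("knob top expected px",proj("top",k),proj("side",k-[0,0,0.019]))
print("hub bottom c side",proj("side",p-[0,0,.0289]))
a=cv2.cvtColor(camera("top"),cv2.COLOR_RGB2BGR);b=cv2.cvtColor(camera("side"),cv2.COLOR_RGB2BGR)
u,v=proj("top",k).astype(int);print(u,v)
A=cv2.resize(a[v-30:v+50,u-30:u+40],None,fx=6,fy=6,interpolation=cv2.INTER_CUBIC)
B=cv2.resize(b[160:260,285:345],None,fx=4.8,fy=4.8,interpolation=cv2.INTER_CUBIC)
cv2.imwrite("pics/c4.png",np.hstack([A[:480],B[:480]]))
E
```

```text
[ 0.5045 -0.1231  0.1883] [179.9738  -0.0015  28.0762] [-13.7069   0.0652   0.2175  90.1338  -0.0185 138.2169] [ 0.0854 -0.236  -2.1337] 0.02471950326160379
knob top expected px [243.4478 210.6723] [301.43   179.2629]
hub bottom c side [330.1342 202.6945]
243 210
```

View pics/c4.png

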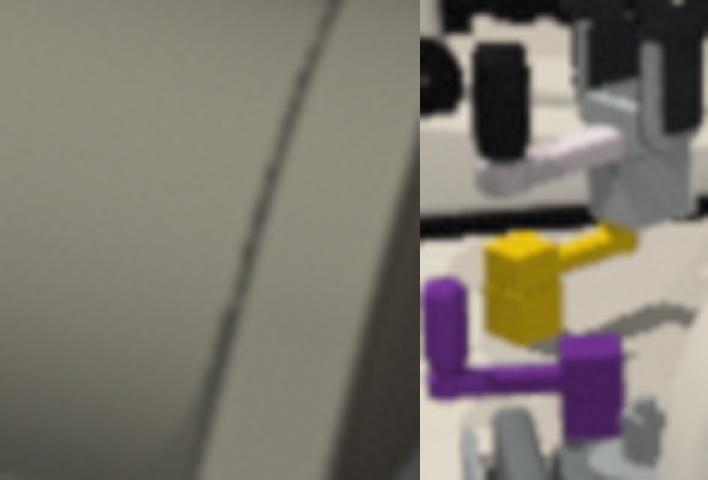

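The arm hides the top view. In the side view, the held crank sits squarely in the fingers with its knob at u≈301.7, where 301.4 was predicted, so the side camera agrees with the shaft position. I'll lower it to just above the nose.

Call:
servo_tool --pt "0 0.12 -2 0" --pt "0 0.12 -4 0" --pt "0 0.12 -5.5 0" --pt "0 0.12 -6.5 0" --pt "0 0.12 -6.5 0" --pt "0 0.12 -6.5 0"

```text
time: 9.63
ee_pos: [0.5041, -0.1216, 0.1233]
tcp_rot: [-180.0, 0.0, 28.1]
wrist_force: [0.1, -0.6, -1.4]
opening: 0.0251
grasp_force: 49.7
```

Call:
servo_tool --pt "0 0 -0.2 0" --pt "0 0 -0.4 0" --pt "0 0 -0.6 0" --pt "0 0 -0.8 0" --pt "0 0 -0.8 0" --pt "0 0 -0.8 0"

```text
time: 10.13
ee_pos: [0.5042, -0.1211, 0.1153]
tcp_rot: [-180.0, 0.0, 28.1]
wrist_force: [0.2, -0.3, -2.7]
opening: 0.0244
grasp_force: 49.7
```

Call:
servo_tool --pt "0 0 -0.1 0" --pt "0 0 -0.2 0" --pt "0 0 -0.25 0" --pt "0 0 -0.3 0" --pt "0 0 -0.3 0" --pt "0 0 -0.3 0"

```text
time: 10.63
ee_pos: [0.5042, -0.1211, 0.1123]
tcp_rot: [-180.0, 0.0, 28.1]
wrist_force: [-0.6, -0.3, -2.0]
opening: 0.0247
grasp_force: 49.8
```

Call:
servo_tool --pt "0 0 -0.05 0" --pt "0 0 -0.1 0" --pt "0 0 -0.1 0" --pt "0 0 -0.1 0"

```text
time: 10.97
ee_pos: [0.5042, -0.1212, 0.1112]
tcp_rot: [-180.0, 0.0, 28.1]
wrist_force: [-0.2, 0.3, -2.4]
opening: 0.0245
grasp_force: 49.8
```

Call:
servo_tool --pt "0 0 -0.05 0" --pt "0 0 -0.1 0" --pt "0 0 -0.15 0" --pt "0 0 -0.15 0" --pt "0 0 -0.15 0"

```text
time: 11.38
ee_pos: [0.5042, -0.1212, 0.1097]
tcp_rot: [-180.0, 0.0, 28.1]
wrist_force: [-0.3, 0.7, -2.8]
opening: 0.0246
grasp_force: 49.8
```

Call:
servo_tool --pt "0 0 -0.1 0" --pt "0 0 -0.2 0" --pt "0 0 -0.3 0" --pt "0 0 -0.4 0" --pt "0 0 -0.4 0" --pt "0 0 -0.4 0"

```text
time: 11.88
ee_pos: [0.5041, -0.1211, 0.1056]
tcp_rot: [-180.0, 0.0, 28.1]
wrist_force: [0.2, 0.2, -3.0]
opening: 0.0249
grasp_force: 49.8
```

Call:
servo_tool --pt "0 0 -0.15 0" --pt "0 0 -0.3 0" --pt "0 0 -0.45 0" --pt "0 0 -0.6 0" --pt "0 0 -0.75 0" --pt "0 0 -0.85 0" --pt "0 0 -0.95 0" --pt "0 0 -0.95 0" --pt "0 0 -0.95 0"

```text
time: 12.63
ee_pos: [0.5042, -0.1211, 0.0962]
tcp_rot: [-180.0, 0.0, 28.1]
wrist_force: [-0.8, 0.4, -2.5]
opening: 0.0248
grasp_force: 49.8
```

Call:
servo_tool --pt "0 0 -0.05 0" --pt "0 0 -0.1 0" --pt "0 0 -0.13 0" --pt "0 0 -0.13 0" --pt "0 0 -0.13 0"

```text
time: 13.05
ee_pos: [0.5042, -0.1212, 0.095]
tcp_rot: [180.0, -0.0, 28.1]
wrist_force: [0.2, 0.1, -2.5]
opening: 0.025
grasp_force: 49.8
```

Call:
servo_tool --pt "0 0 -0.04 0" --pt "0 0 -0.08 0" --pt "0 0 -0.08 0" --pt "0 0 -0.08 0"

```text
time: 13.38
ee_pos: [0.5043, -0.1211, 0.0948]
tcp_rot: [180.0, -0.0, 28.1]
wrist_force: [-3.0, 0.9, 5.7]
opening: 0.0245
grasp_force: 50.8
```

The crank is seated: light contact at TCP z 0.0948, against 0.0949 expected for fully home. Now I release, rise, and go over the knob.

Call:
servo_tool --pt "0 0 0.04 0" --pt "0 0 0.04 0" --pt "0 0 0.04 0" --pt "0 0 0.04 0" --pt "0 0 0.04 0" --pt "0 0 1.5 0" --pt "0 0 4 0" --pt "0 0 6.5 0" --pt "1.5 0.8 6.5 0" --pt "3.5 1.9 6.5 0" --pt "5.3 2.8 6.5 0" --pt "5.3 2.8 6.5 0" --pt "5.3 2.8 6.5 0" --claw 0

```text
time: 14.47
ee_pos: [0.5574, -0.0928, 0.1586]
tcp_rot: [-180.0, 0.1, 28.2]
wrist_force: [-0.7, -0.6, 0.7]
opening: 0.0854
grasp_force: 0.0
```

```bash
python3 - <<'E'
from h import *
np.set_printoptions(precision=4,suppress=True)
o=get_obs();print(o["ee_pos"],o["tcp_rot"],o["wrist_force"],o["opening"])
y=np.radians(28.1);s=np.array([.5043,-.1211,0])
for r,z in((0,.110),(.06,.121)): print(proj("side",s+[r*np.cos(y),r*np.sin(y),z])+[.2,2])
snap("side","s2",(270,190,350,270),7)
E
```

```text
[ 0.5574 -0.0928  0.1586] [-179.9662    0.0512   28.1866] [-0.6758 -0.5971  0.7129] 0.08542274129182803
[331.0378 232.3693]
[303.7501 236.378 ]
```

View pics/s2.png

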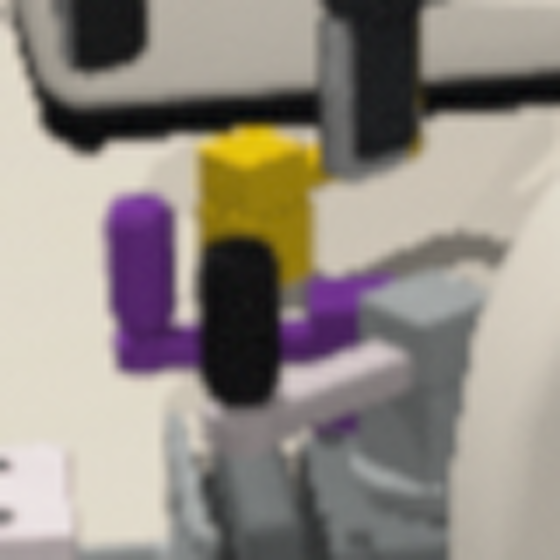

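The side view shows the crank sitting on the collar. The knob centre is at (304.3,236), where I predicted (303.8,236.4), so I descend and grip the knob.

Call:
servo_tool --pt "0 0 -2 0" --pt "0 0 -4 0" --pt "0 0 -5.1 0" --pt "0 0 -5.1 0" --pt "0 0 -5.1 0"

```text
time: 14.93
ee_pos: [0.5565, -0.0934, 0.1083]
tcp_rot: [-180.0, 0.0, 28.1]
wrist_force: [-0.0, -0.8, 0.2]
opening: 0.0853
grasp_force: 0.0
```

Call:
servo_tool --pt "0 0 0 0" --pt "0 0 0 0" --pt "0 0 0 0" --pt "0 0 0 0" --pt "0 0 0 0" --pt "0 0 0 0" --pt "0 0 0 0" --pt "0 0 0 0" --claw 1 --force 40

```text
time: 15.6
ee_pos: [0.5575, -0.0931, 0.1085]
tcp_rot: [180.0, -0.0, 28.1]
wrist_force: [1.5, 0.5, 1.5]
opening: 0.0183
grasp_force: 39.0
```

```bash
python3 - <<'E'
import numpy as np
a=np.radians(28-10*np.arange(1,19));print([[round(6*(np.cos(t)-np.cos(np.radians(28))),2),round(6*(np.sin(t)-np.sin(np.radians(28))),2),0,0] for t in a])
E
```

```text
[[np.float64(0.41), np.float64(-0.96), 0, 0], [np.float64(0.64), np.float64(-1.98), 0, 0], [np.float64(0.7), np.float64(-3.03), 0, 0], [np.float64(0.57), np.float64(-4.06), 0, 0], [np.float64(0.27), np.float64(-5.06), 0, 0], [np.float64(-0.21), np.float64(-6.0), 0, 0], [np.float64(-0.84), np.float64(-6.83), 0, 0], [np.float64(-1.6), np.float64(-7.54), 0, 0], [np.float64(-2.48), np.float64(-8.11), 0, 0], [np.float64(-3.44), np.float64(-8.52), 0, 0], [np.float64(-4.46), np.float64(-8.76), 0, 0], [np.float64(-5.51), np.float64(-8.81), 0, 0], [np.float64(-6.55), np.float64(-8.69), 0, 0], [np.float64(-7.55), np.float64(-8.38), 0, 0], [np.float64(-8.48), np.float64(-7.91), 0, 0], [np.float64(-9.31), np.float64(-7.28), 0, 0], [np.float64(-10.03), np.float64(-6.51), 0, 0], [np.float64(-10.6), np.float64(-5.63), 0, 0]]
```

Call:
servo_tool --pt "0.2 -0.45 0 0" --pt "0.41 -0.96 0 0" --pt "0.64 -1.98 0 0" --pt "0.7 -3.03 0 0" --pt "0.57 -4.06 0 0" --pt "0.27 -5.06 0 0" --pt "-0.21 -6.0 0 0"

```text
time: 16.18
ee_pos: [0.5548, -0.1542, 0.1081]
tcp_rot: [-180.0, -0.0, 28.1]
wrist_force: [-2.0, 7.0, 3.4]
opening: 0.0189
grasp_force: 39.5
```

```bash
python3 - <<'E'
from h import *
o=get_obs();print(o["ee_pos"],o["tcp_rot"],o["wrist_force"],o["torque"],o["opening"])
d=o["ee_pos"][:2]-[.5043,-.1211];print(np.hypot(*d),np.degrees(np.arctan2(d[1],d[0])))
E
```

```text
[ 0.55482556 -0.15419514  0.10812208] [-1.79960829e+02 -9.89665932e-03  2.81031487e+01] [-1.99297904  6.96349374  3.37874771] [1.58145705 0.49770873 0.00949687] 0.018898488943260443
0.0603996756806668 -33.22551279718173
```

```bash
python3 - <<'E'
import numpy as np
for a0,n in((-32,18),):
    a=np.radians(a0-10*np.arange(1,n+1));b=np.radians(a0);print([[float(round(6*(np.cos(t)-np.cos(b)),2)),float(round(6*(np.sin(t)-np.sin(b)),2)),0,0] for t in a])
E
```

```text
[[-0.63, -0.84, 0, 0], [-1.39, -1.55, 0, 0], [-2.27, -2.12, 0, 0], [-3.23, -2.53, 0, 0], [-4.25, -2.76, 0, 0], [-5.3, -2.82, 0, 0], [-6.34, -2.69, 0, 0], [-7.34, -2.38, 0, 0], [-8.27, -1.91, 0, 0], [-9.1, -1.28, 0, 0], [-9.82, -0.51, 0, 0], [-10.39, 0.36, 0, 0], [-10.79, 1.33, 0, 0], [-11.03, 2.34, 0, 0], [-11.08, 3.39, 0, 0], [-10.96, 4.43, 0, 0], [-10.65, 5.43, 0, 0], [-10.18, 6.36, 0, 0]]
```

Call:
servo_tool --pt "-0.63 -0.84 0 0" --pt "-1.39 -1.55 0 0" --pt "-2.27 -2.12 0 0" --pt "-3.23 -2.53 0 0" --pt "-4.25 -2.76 0 0" --pt "-5.3 -2.82 0 0" --pt "-6.34 -2.69 0 0" --pt "-7.34 -2.38 0 0" --pt "-8.27 -1.91 0 0" --pt "-9.1 -1.28 0 0" --pt "-9.82 -0.51 0 0" --pt "-10.39 0.36 0 0" --pt "-10.79 1.33 0 0" --pt "-11.03 2.34 0 0" --pt "-11.08 3.39 0 0" --pt "-10.96 4.43 0 0" --pt "-10.65 5.43 0 0" --pt "-10.18 6.36 0 0"

```text
time: 17.68
ee_pos: [0.4531, -0.0887, 0.1083]
tcp_rot: [180.0, 0.1, 28.1]
wrist_force: [-1.7, -4.4, 3.7]
opening: 0.0186
grasp_force: 39.9
```

Call:
servo_tool --pt "0.63 0.84 0 0" --pt "1.39 1.55 0 0" --pt "2.27 2.12 0 0" --pt "3.23 2.53 0 0" --pt "4.25 2.76 0 0" --pt "5.3 2.82 0 0" --pt "6.34 2.69 0 0" --pt "7.34 2.38 0 0" --pt "8.27 1.91 0 0" --pt "9.1 1.28 0 0" --pt "9.82 0.51 0 0" --pt "10.39 -0.36 0 0" --pt "10.79 -1.33 0 0" --pt "11.03 -2.34 0 0" --pt "11.08 -3.39 0 0" --pt "10.96 -4.43 0 0" --pt "10.65 -5.43 0 0" --pt "10.18 -6.36 0 0"

```text
time: 19.18
ee_pos: [0.5564, -0.1516, 0.1081]
tcp_rot: [-179.9, -0.1, 28.2]
wrist_force: [-0.3, 3.5, 5.1]
opening: 0.0186
grasp_force: 40.2
```

Call:
servo_tool --pt "-0.63 -0.84 0 0" --pt "-1.39 -1.55 0 0" --pt "-2.27 -2.12 0 0" --pt "-3.23 -2.53 0 0" --pt "-4.25 -2.76 0 0" --pt "-5.3 -2.82 0 0" --pt "-6.34 -2.69 0 0" --pt "-7.34 -2.38 0 0" --pt "-8.27 -1.91 0 0" --pt "-9.1 -1.28 0 0" --pt "-9.82 -0.51 0 0" --pt "-10.39 0.36 0 0"

```text
time: 20.18
ee_pos: [0.4511, -0.1497, 0.1084]
tcp_rot: [179.9, 0.0, 28.1]
wrist_force: [1.3, -4.0, 3.4]
opening: 0.0188
grasp_force: 39.8
```

```bash
cat > st.py <<'E'
from h import *
o=get_obs();d=o["ee_pos"][:2]-[.5040,-.1215];r=np.hypot(*d);u=d/r;t=np.array([u[1],-u[0]]);F=o["wrist_force"][:2]
print("r %.4f ang %.1f Ft %.1f Fr %.1f time %.1f open %.4f"%(r,np.degrees(np.arctan2(d[1],d[0])),F@t,F@u,o["time"],o["opening"]))
E
python3 st.py; python3 - <<'E'
from h import *
snap("side","s3",(230,220,350,310),6)
E
```

```text
r 0.0600 ang -151.9 Ft -4.1 Fr 0.7 time 20.2 open 0.0188
```

View pics/s3.png

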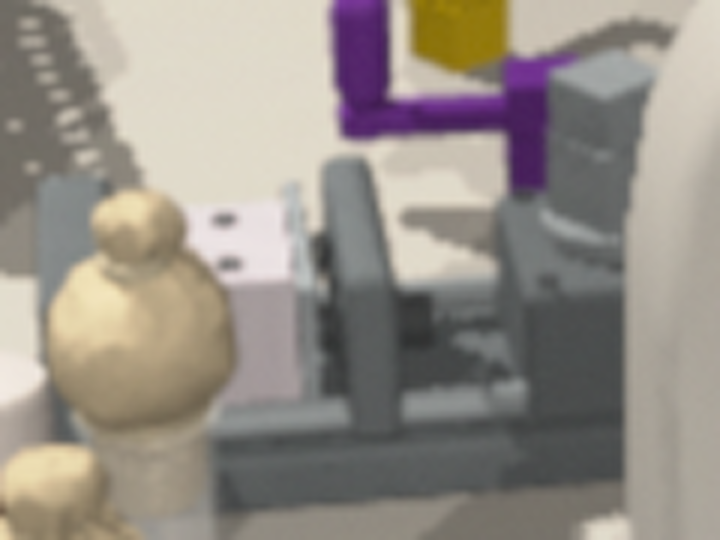

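The side view shows the jaw closing with the plate now just at the block. Crank still down on the collar. From here I go more carefully.

Call:
servo_tool --pt "-0.4 0.97 0 0" --pt "-0.64 1.98 0 0" --pt "-0.69 3.03 0 0" --pt "-0.57 4.07 0 0" --pt "-0.26 5.07 0 0" --pt "0.21 6.0 0 0" --pt "0.21 6.0 0 0"

```text
time: 20.82
ee_pos: [0.4535, -0.0882, 0.1082]
tcp_rot: [-179.9, 0.0, 28.2]
wrist_force: [-4.1, -0.7, 7.2]
opening: 0.0185
grasp_force: 40.3
```

```bash
python3 st.py; python3 - <<'E'
import numpy as np
for a0,s,n in((148,5,18),(58,5,18),(-32,5,18)):
    a=np.radians(a0-s*np.arange(1,n+1));b=np.radians(a0);print([[float(round(6*(np.cos(t)-np.cos(b)),2)),float(round(6*(np.sin(t)-np.sin(b)),2)),0,0] for t in a])
E
```

```text
r 0.0605 ang 146.6 Ft -2.9 Fr 3.1 time 20.8 open 0.0185
[[0.3, 0.43, 0, 0], [0.63, 0.84, 0, 0], [1.0, 1.21, 0, 0], [1.39, 1.55, 0, 0], [1.82, 1.85, 0, 0], [2.27, 2.12, 0, 0], [2.74, 2.34, 0, 0], [3.23, 2.53, 0, 0], [3.74, 2.67, 0, 0], [4.25, 2.76, 0, 0], [4.77, 2.81, 0, 0], [5.3, 2.82, 0, 0], [5.82, 2.78, 0, 0], [6.34, 2.69, 0, 0], [6.84, 2.56, 0, 0], [7.34, 2.38, 0, 0], [7.81, 2.17, 0, 0], [8.27, 1.91, 0, 0]]
[[0.43, -0.3, 0, 0], [0.84, -0.63, 0, 0], [1.21, -1.0, 0, 0], [1.55, -1.39, 0, 0], [1.85, -1.82, 0, 0], [2.12, -2.27, 0, 0], [2.34, -2.74, 0, 0], [2.53, -3.23, 0, 0], [2.67, -3.74, 0, 0], [2.76, -4.25, 0, 0], [2.81, -4.77, 0, 0], [2.82, -5.3, 0, 0], [2.78, -5.82, 0, 0], [2.69, -6.34, 0, 0], [2.56, -6.84, 0, 0], [2.38, -7.34, 0, 0], [2.17, -7.81, 0, 0], [1.91, -8.27, 0, 0]]
[[-0.3, -0.43, 0, 0], [-0.63, -0.84, 0, 0], [-1.0, -1.21, 0, 0], [-1.39, -1.55, 0, 0], [-1.82, -1.85, 0, 0], [-2.27, -2.12, 0, 0], [-2.74, -2.34, 0, 0], [-3.23, -2.53, 0, 0], [-3.74, -2.67, 0, 0], [-4.25, -2.76, 0, 0], [-4.77, -2.81, 0, 0], [-5.3, -2.82, 0, 0], [-5.82, -2.78, 0, 0], [-6.34, -2.69, 0, 0], [-6.84, -2.56, 0, 0], [-7.34, -2.38, 0, 0], [-7.81, -2.17, 0, 0], [-8.27, -1.91, 0, 0]]
```

Call:
servo_tool --pt "0.3 0.43 0 0" --pt "0.63 0.84 0 0" --pt "1.0 1.21 0 0" --pt "1.39 1.55 0 0" --pt "1.82 1.85 0 0" --pt "2.27 2.12 0 0" --pt "2.74 2.34 0 0" --pt "3.23 2.53 0 0" --pt "3.74 2.67 0 0"

```text
time: 21.57
ee_pos: [0.4904, -0.0621, 0.1081]
tcp_rot: [-179.9, 0.1, 28.2]
wrist_force: [-5.2, 0.6, 7.2]
opening: 0.0188
grasp_force: 40.3
```

```bash
python3 st.py
```

```text
r 0.0609 ang 102.9 Ft -4.9 Fr 1.8 time 21.6 open 0.0188
```

Call:
servo_tool --pt "0.51 0.09 0 0" --pt "1.03 0.14 0 0" --pt "1.56 0.15 0 0" --pt "2.08 0.11 0 0"

```text
time: 21.9
ee_pos: [0.5112, -0.0609, 0.108]
tcp_rot: [-179.9, 0.1, 28.2]
wrist_force: [-4.8, 0.4, 7.5]
opening: 0.0187
grasp_force: 40.2
```

```bash
python3 st.py
```

```text
r 0.0611 ang 83.2 Ft -4.8 Fr -0.2 time 21.9 open 0.0187
```

Call:
servo_tool --pt "0.52 -0.09 0 0" --pt "1.02 -0.22 0 0" --pt "1.52 -0.4 0 0" --pt "1.99 -0.61 0 0"

```text
time: 22.23
ee_pos: [0.5312, -0.0668, 0.1079]
tcp_rot: [-179.9, 0.0, 28.2]
wrist_force: [-4.7, 2.3, 6.8]
opening: 0.0186
grasp_force: 40.2
```

```bash
python3 st.py
```

```text
r 0.0611 ang 63.5 Ft -5.2 Fr -0.0 time 22.2 open 0.0186
```

Call:
servo_tool --pt "0.46 -0.26 0 0" --pt "0.88 -0.55 0 0" --pt "1.29 -0.88 0 0" --pt "1.66 -1.25 0 0"

```text
time: 22.57
ee_pos: [0.548, -0.0791, 0.1078]
tcp_rot: [-179.8, 0.0, 28.2]
wrist_force: [-2.8, 3.0, 6.9]
opening: 0.0188
grasp_force: 40.1
```

```bash
python3 st.py
```

```text
r 0.0611 ang 44.0 Ft -4.1 Fr 0.1 time 22.6 open 0.0188
```

Call:
servo_tool --pt "0.34 -0.41 0 0" --pt "0.64 -0.84 0 0"

```text
time: 22.73
ee_pos: [0.5546, -0.0874, 0.1079]
tcp_rot: [-179.8, -0.0, 28.2]
wrist_force: [-2.3, 4.4, 6.7]
opening: 0.0186
grasp_force: 40.1
```

```bash
python3 st.py
```

```text
r 0.0610 ang 34.0 Ft -5.0 Fr 0.6 time 22.7 open 0.0186
```

Call:
servo_tool --pt "0.27 -0.45 0 0" --pt "0.49 -0.92 0 0" --pt "0.67 -1.41 0 0" --pt "0.81 -1.92 0 0"

```text
time: 23.07
ee_pos: [0.5629, -0.1064, 0.1079]
tcp_rot: [-179.8, -0.1, 28.2]
wrist_force: [-0.3, 5.8, 6.7]
opening: 0.0187
grasp_force: 40.2
```

```bash
python3 st.py
```

```text
r 0.0608 ang 14.4 Ft -5.7 Fr 1.1 time 23.1 open 0.0187
```

Call:
servo_tool --pt "0.09 -0.52 0 0" --pt "0.14 -1.04 0 0" --pt "0.14 -1.56 0 0" --pt "0.1 -2.08 0 0"

```text
time: 23.4
ee_pos: [0.5643, -0.1271, 0.1081]
tcp_rot: [-179.8, -0.1, 28.2]
wrist_force: [0.7, 6.6, 6.7]
opening: 0.0192
grasp_force: 40.3
```

```bash
python3 st.py
```

```text
r 0.0605 ang -5.3 Ft -6.6 Fr 0.1 time 23.4 open 0.0192
```

Call:
servo_tool --pt "-0.09 -0.52 0 0" --pt "-0.22 -1.02 0 0" --pt "-0.22 -1.02 0 0"

```text
time: 23.65
ee_pos: [0.5621, -0.1378, 0.1081]
tcp_rot: [-179.9, -0.1, 28.2]
wrist_force: [2.5, 3.7, 5.8]
opening: 0.0183
grasp_force: 40.3
```

```bash
python3 st.py; for i in 1; do python3 - <<'E'
from h import *
av=np.mean([camera("side").astype(float) for _ in range(4)],0)[...,::-1].astype(np.uint8)
cv2.imwrite("pics/s4.png",cv2.resize(av[220:310,230:350],None,fx=6,fy=6,interpolation=cv2.INTER_CUBIC))
E
done; python3 st.py
```

```text
r 0.0604 ang -15.7 Ft -4.2 Fr 1.4 time 23.6 open 0.0183
r 0.0604 ang -15.4 Ft -4.3 Fr 1.7 time 23.9 open 0.0191
```

View pics/s4.png

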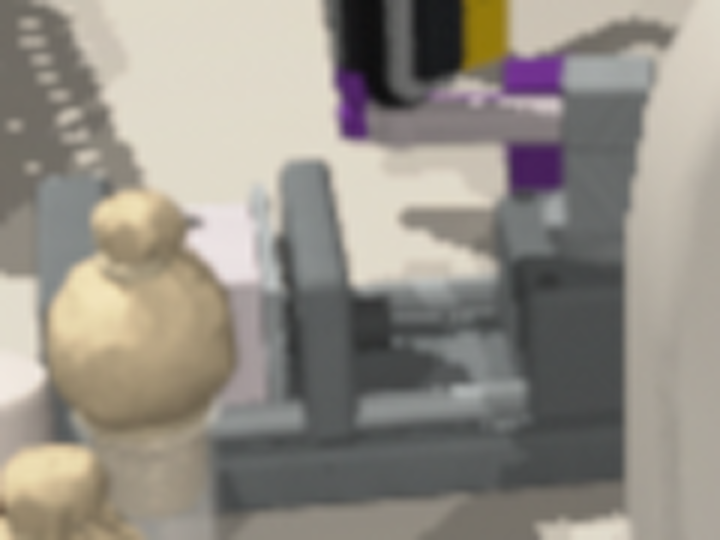

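The side view shows the jaw advanced and the plate's spring gap visibly reduced, by about 3 mm (roughly 50 N). The knob force rose from about 4.5 to 6.6 N over the last 50° or so, so it is tight. I'll release and retreat.

Call:
servo_tool --pt "0 0 0 0" --pt "0 0 0 0" --pt "0 0 0 0" --pt "0 0 0 0" --pt "0 0 0 0" --pt "0 0 1 0" --pt "0 0 3 0" --pt "0 0 6 0" --pt "0 0 9 0" --pt "-2 -1 12 0" --pt "-5 -2 14 0" --pt "-9 -3 15 0" --pt "-12 -3.5 15 0" --pt "-15 -4 15 0" --pt "-15 -4 15 0" --pt "-15 -4 15 0" --claw 0.5

```text
time: 25.18
ee_pos: [0.4104, -0.1793, 0.2598]
tcp_rot: [179.9, -0.1, 28.0]
wrist_force: [0.7, 0.1, -0.0]
opening: 0.043
grasp_force: 0.0
```

```bash
python3 - <<'E'
from h import *
o=get_obs();print(o["time"],o["ee_pos"],o["wrist_force"],o["opening"])
a=camera("side")[...,::-1];b=camera("top")[...,::-1]
A=cv2.resize(a[210:310,220:350],None,fx=3,fy=3,interpolation=cv2.INTER_CUBIC)
B=cv2.resize(b[140:340,200:400],None,fx=2,fy=2,interpolation=cv2.INTER_CUBIC)
o=np.zeros((400,790,3),np.uint8);o[:300,:390]=A;o[:,390:]=B
cv2.imwrite("pics/f.png",o)
E
```

```text
25.1833 [ 0.41038159 -0.17928323  0.25978661] [ 0.67114903  0.1282662  -0.01742673] 0.042983642251816875
```

View pics/f.png

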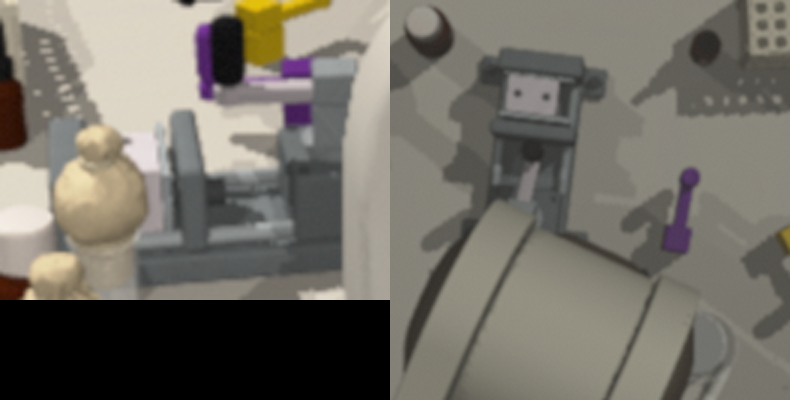

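The jaw and plate are against the block and the block against the fixed jaw. The crank is seated with its knob at top-view (271.5,215), and the bystanders are in place. I'll check for spring-back and hand in.

```bash
python3 - <<'E'
from h import *
p=atz("top",271.5,215,.14);d=p[:2]-[.504,-.1215];a=np.degrees(np.arctan2(d[1],d[0]));print(p,a)
if abs(a+15.5)<12: print(job_done())
E
```

```text
[ 0.56142853 -0.13643972  0.14      ] -14.58197205007148
the job is handed in; nothing more can be done
None
```

The crank is seated fully home on the shaft and wound clockwise until the handle tightened, clamping the block at an estimated 50 N. The handle did not spring back after release, the bystanders I could see were where they started (the beaker only partly in view), and the job was handed in at about 25 s.

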